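# Roll the thumbwheel until the gap meets the gauge mark

### The job

Set the gap of the gap setter on the bench: with a fingertip on top of the knurled wheel, roll it gently until the sliding jaw has closed the gap to the gauge mark, so that the jaw's pointer stands opposite the narrow tongue of the mark clip, then take the hand away. Nothing is to be grasped or lifted: turn only the wheel, do not push the jaw or the clip, and leave the parts lying round the setter where they are.

Things in the scene. Friction and masses are not known exactly. Their poses are not given: they have to be found in the camera images.
- gap_setter: Dark steel gap setter fixed to the bench, base 90 x 204 x 12 mm. Origin: centre of the base's underside. Own +x points away from the robot at yaw 0, +y left, along the slide. At the +y end a fixed steel anvil (60 x 25 mm, top 48 mm above the bench, gap face at y = +73 mm); at the -y end a wheel housing (76 x 34 mm, top 50 mm above the bench). A scale strip with ticks runs along the front (-x) edge.
- wheel_top (a point): Topmost point of the knurled wheel at rest, 66 mm above the bench, at x = 0, y = -77 mm of the setter; axes as the setter's. Steel wheel with 30 fine ribs, 60 mm in diameter, 18 mm wide, its axle level and along the setter's y. It stands 16 mm out of its housing, between two cheeks (outer faces 17 mm either side of the wheel's middle).
- wheel_rim: The ribbed rim of the wheel, 60 mm outside diameter, which sits on a soft rubber hub; origin on the axle, 36 mm above the bench at rest; its axes turn with the wheel. Pressed from above, the whole rim sinks about 1 mm per 2 N, 5 mm at most, and comes up again when let go. Pressing its top in by about 3 mm gives a good grip for rolling.
- knurled_wheel (a joint): Turn of the wheel in rad, starts at 1.4 to 3.2, range 0 to 8.2. It grows as the top of the wheel is rolled along the setter's +x (away from the robot), and this closes the gap: the jaw moves 7 mm per rad along the setter's +y (about 0.23 mm per mm of rim travel). It turns either way with about 1 N at the rim and stays where it is left.
- gap_jaw: The sliding steel jaw, 60 x 22 mm, top 48 mm above the bench, between wheel and anvil. Origin in the jaw's middle at bench height; its gap face is 11 mm to +y of it. It is driven by the wheel only and must not be touched.
- pointer_tip (a point): Front end of the jaw's dark pointer, a 3 mm wide finger on the jaw's front near its gap face, 18.5 mm above the bench; moves with the jaw along the setter's y.
- gauge_mark (a point): Inner end of the narrow dark tongue (6 mm wide) on the mark clip, a 20 mm wide steel clip with a brass screw, fixed on the setter's front edge, elsewhere at each start; 19.5 mm above the bench, axes as the setter's. The gap is right when the pointer tip is level with it along the setter's y; at the start the pointer is 12 to 36 mm short (towards -y).
- mark_clip: The mark clip itself; origin at bench height below the setter's middle line, level with the tongue along the setter's y. Not to be touched.
- gauge_block: Loose bystander: bright flat block standing on edge, 9 x 34 x 30 mm, in front of the setter. Origin: centre of its underside.
- bearing_shell: Loose bystander: black ring with a short pin, 52 x 64 x 20 mm, in front of the setter. Origin: at its underside, near the middle.
- cast_plate: Loose bystander: grey cast plate with a hole, 36 x 55 x 14 mm, behind the setter. Origin: centre of its underside.
Mind the look-alikes: they are no part of the job. Of the things that look like the gap_setter, the middle-sized one is meant.

How it is judged (in metres and radians):
On the way:
1. the fingertip rolls the wheel so that the gap closes (contact force between the fingers and wheel_rim above 0.5 N and velocity of joint knurled_wheel above 0.05 rad/s), for 0.1 s.
At the end, for the whole second after the job is handed in: The pointer tip stands within 3 mm of the middle of the mark's tongue along the slide, either side (it points at the 6 mm tongue), the wheel is at rest, and the three loose parts are within 10 mm of where they were (y of pointer_tip in the frame of gauge_mark between -0.003 and 0.003 m and velocity of joint knurled_wheel between -0.05 and 0.05 rad/s and distance of each of gauge_block, bearing_shell, cast_plate from where it was at the start of the episode below 0.01 m); the robot touches nothing.
It fails at once if the jaw or the mark clip is pushed directly (more than 2 N) (contact force between any of the fingers, the arm and gap_jaw above 2 N or contact force between any of the fingers, the arm and mark_clip above 2 N).
It fails at once if the wheel is pressed or squeezed hard (more than 40 N) (contact force between the fingers and wheel_rim above 40 N).
It fails at once if a loose part is moved more than 10 mm or lifted (distance of any of gauge_block, bearing_shell, cast_plate from where it was at the start of the episode above 0.01 m).
It also fails if it takes over 67 s, if anything falls off the work surface, if the arm or the gripper's body presses on something with over 40 N, if the wrist force passes 120 N, or if a joint passes its speed limit or range.

### The arm

A 6-joint arm with a two-finger parallel gripper is mounted at the origin on a cart in front of the work surface, level with it; the furniture and walls round the work are solid. World frame = base frame: x ahead of the robot, y to its left, z up, the work surface at z = 0. Lengths are in mm, angles in degrees, forces in N, time in s.
With the tool pointing down it reaches from about 350 to 975 mm from the base axis. Payload 4.9 kg.
Tool frame: the origin (TCP) lies between the finger pads; the fingertips stand 14 mm ahead of it and the grasp point (between the pads) lies 5 mm behind it (tip_extent is the distance from the TCP to the fingertips, in mm); x points along the fingers, y is the direction in which the jaws open and shut, and the axes are right-handed (so a half turn about x gives the same grasp; the last joint's range is limited). The gripper opens to 85 mm and grips with 20 to 120 N. Pads are 22 mm wide; open, the fingers measure 114 mm over their backs; the gripper's body (76 mm by 85 mm) begins 54 mm behind the grasp point. The pads swing forward as they close: fully open they stand 13 mm farther back than shut.
Start: joints at [-71.849, 3.019, 92.412, -0, 84.569, -6.818], TCP at [263.827, -566.566, 245.304] pointing down, gripper open.
Joint ranges: [-172.51, 172.51], [-57.92, 126.97], [3.15, 148.05], [-58.71, 238.71], [5.1, 150.11], [-179.66, 179.66]. Speed limits (degrees/s): [147.25, 147.25, 180, 180, 180, 180].

### API

Orientations are given as [roll, pitch, yaw] about the fixed x, y, z axes, in that order (R = Rz(yaw) Ry(pitch) Rx(roll)).
In Python, from cell import * gives the robot as it stands.
- The arm moves only by the tool carry_out, never from a script. Its argument "motion" is a list of rows, each an object with "delta_pos": the shift along the tool's x, y, z in cm, a list of three; "dr": the turn, a rotation vector about the tool's x, y, z in rad, a list of three; "hand": the closure, from 0 (fully open) to 1 (shut). In form: [{"delta_pos": [tx, ty, tz], "dr": [ax, ay, az], "hand": hand}, ...]. A call has 1 to 8 rows; each row is the pose to reach, as a shift and turn from the pose measured when the call began, along the tool's axes at that moment; what a row does not reach only later rows make up. A row lasts 1/8 s, in which the tool goes at most 62.5 mm and 10.7 degrees, less where a joint would pass 70% of its speed; a pose out of reach is approached as far as the arm can. A call with a gripper value outside its range is refused whole. The fingers move at their own pace and stop on an object; the grip force is fixed at half the most. Time passes only in rows, so rows that repeat a pose let the fingers close. It gives the time, the measured TCP pose, the force and the opening at its end, in the units of the state.
- sense(): the state, without advancing time (a new reading comes with each control period).
- snapshot(name): name is "scene" or "top"; returns the picture (384x512x3 uint8, red, green, blue); there is no depth.
- get_calibration(name): a dict with "fx", "fy", "cx", "cy" (pixels), "position" and "attitude" of the camera in the world. Camera axes: x right, y up, looking along -z (the intrinsics and any distortion apply to the point x, -y, -z); pixel columns grow to the right and rows downward; lengths in mm; the calibration is good to about 2 mm. A picture is of the moment at which its call begins. get_calibration takes no time and is no camera call.
- sign_off(): hands the job in, once; it reports no verdict.
Trained networks look in the newest picture that a camera, given by its name, has taken for a name from the list of things; names that differ only in an ending like _2 or _b are one class to them, and where a whole thing is asked for, a point or a joint stands for the part that bears it (a point fixed in the world has none). Each returns a list of dicts, best first, with "score" (0 to 1); they miss things now and then, are a little off and sometimes report something else, mostly with a low value. They report only what shows in the picture. A call takes as long as a camera call. They do not tell look-alikes from the thing itself.
- cut_out(camera, query): "pixels" (384x512 bool, what is visible of it) and "rect" ([left, top, right, bottom] in pixels, round what is visible of it).
- tip_of(camera, query): "at" ([row, column] in pixels: a listed point, or the origin of a listed thing).
The state is a dict: "time_s": time; "joints": joint angles; "qvel": joint speeds; "joint_torque": joint torques, N m; "ee_pos": TCP position; "tool_rot": TCP orientation; "contact_force": force on the tool from outside, world axes, zero at the start; "wrist_torque": the same for the moment, N m; "finger_gap": finger opening in mm.
Only numpy, scipy, OpenCV 4.12 (cv2) and the standard library are available. Lean on these libraries where they do the work, as an engineer would, in place of code of your own. Each camera call takes 0.05 s, during which the arm holds its last target.

## Working session

There is one attempt and no reset: what is moved stays moved. The work goes in short steps, Python scripts to look and compute and a tool call to move; the robot and the scene stay as the last step left them, time stands still between calls to the robot, and variables do not carry over. Pictures are saved under pics/ and viewed, and the job is handed in when it is done.

Besides the shell and the picture viewer there is one more tool, called after "Request:" by a JSON object that holds its "op" and its "data", one argument or row to a line. carry_out: Moves the arm, as the interface text tells. Its arguments: {"type":"object","properties":{"motion":{"type":"array"}},"required":["motion"]}

```bash
mkdir -p pics
python3 - <<'E'
from cell import *
import cv2
for n in ["scene","top"]:
    im=snapshot(n); cv2.imwrite(f"pics/{n}0.png",im[:,:,::-1]); print(n,get_calibration(n))
    for q in ["gap_setter","wheel_top","gauge_mark","pointer_tip"]:
        print(q,[(d["score"],d["at"]) for d in tip_of(n,q)])
print(sense())
E
```

```text
scene {'fx': 458.4601464652626, 'fy': 458.4601464652626, 'cx': 260.39631440627926, 'cy': 191.4755513954704, 'position': array([-277.42201967,  916.13457764,  556.8422917 ]), 'attitude': array([  64.63032415,   -1.2789466 , -123.67013403])}
gap_setter [(0.94, [244.0, 276.0]), (0.89, [198.8, 334.8]), (0.7, [271.1, 134.7])]
wheel_top [(0.94, [226.1, 303.0]), (0.74, [219.3, 176.8]), (0.62, [174.0, 362.7]), (0.59, [213.6, 367.2])]
gauge_mark [(0.45, [198.1, 321.4])]
pointer_tip [(0.78, [198.7, 334.9]), (0.62, [275.0, 131.5]), (0.44, [243.2, 273.4])]
top {'fx': 442.53512984755685, 'fy': 442.53512984755685, 'cx': 253.1632225901081, 'cy': 199.71785173406482, 'position': array([ 257.90574972,  347.79324371, 1319.84529667]), 'attitude': array([ 11.97865574,   0.18628676, -89.68928712])}
gap_setter [(0.75, [229.2, 247.3]), (0.72, [199.5, 335.6]), (0.7, [208.5, 143.1])]
wheel_top [(0.97, [200.0, 174.1]), (0.7, [200.2, 368.4]), (0.6, [236.1, 265.7])]
gauge_mark [(0.52, [206.3, 316.5])]
pointer_tip [(0.88, [223.7, 134.0]), (0.75, [194.7, 332.6]), (0.58, [205.8, 324.4]), (0.41, [235.6, 238.6])]
{'time_s': 0.5, 'joints': array([-7.18474986e+01,  3.01904185e+00,  9.24149055e+01,  6.99345094e-04,
        8.45700140e+01, -6.81712529e+00]), 'qvel': array([ 0.06325474, -0.08848132, -0.10143535,  0.048678  ,  0.05787977,
        0.09804738]), 'joint_torque': array([-2.12423238e-04, -3.93216670e+01, -3.70026755e+01, -1.29165278e-04,
        1.37030311e-03,  3.78965083e-06]), 'ee_pos': array([ 263.83639585, -566.5342544 ,  245.28185884]), 'tool_rot': array([-106.78487237,   89.99597789,   98.18468811]), 'contact_force': array([ 0.26218944, -0.09184645,  0.13432985]), 'wrist_torque': array([-0.03513493,  0.0453834 , -0.02535088]), 'finger_gap': 85.54549049805752}
```

View pics/scene0.png

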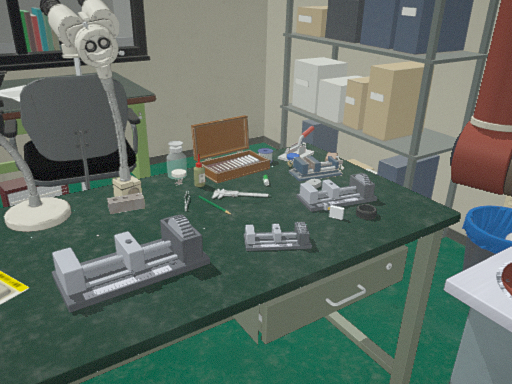

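View pics/top0.png

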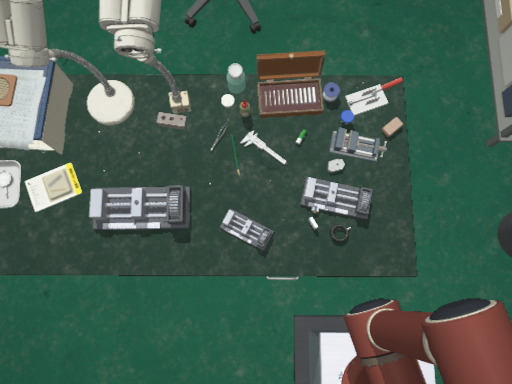

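The right setter is the middle-sized one, near top-picture (336,199), with the block, ring and plate around it. I'll zoom in on it.

Run:
```python
import cv2
a=cv2.imread("pics/top0.png")[170:250,290:390]; cv2.imwrite("pics/tz.png",cv2.resize(a,None,fx=7.5,fy=7.5,interpolation=cv2.INTER_CUBIC))
a=cv2.imread("pics/scene0.png")[165:225,290:390]; cv2.imwrite("pics/sz.png",cv2.resize(a,None,fx=8,fy=8,interpolation=cv2.INTER_CUBIC))
```

```text
(no output)
```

View pics/tz.png

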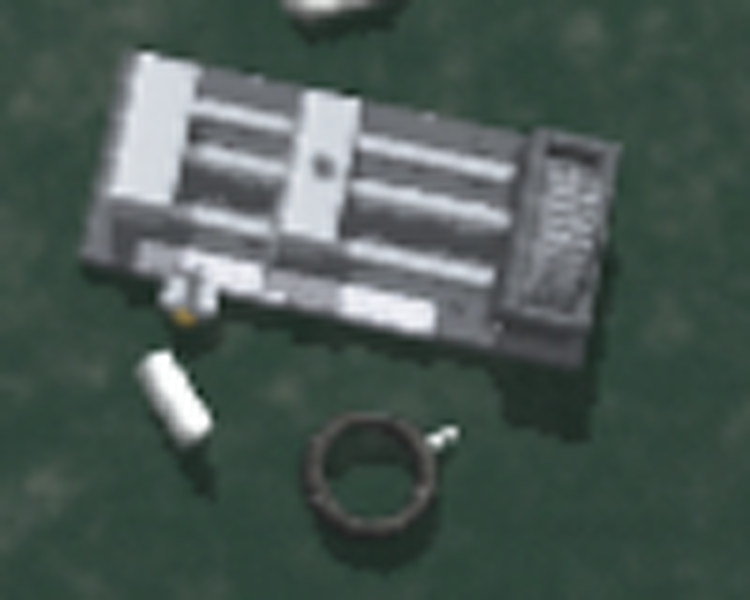

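View pics/sz.png

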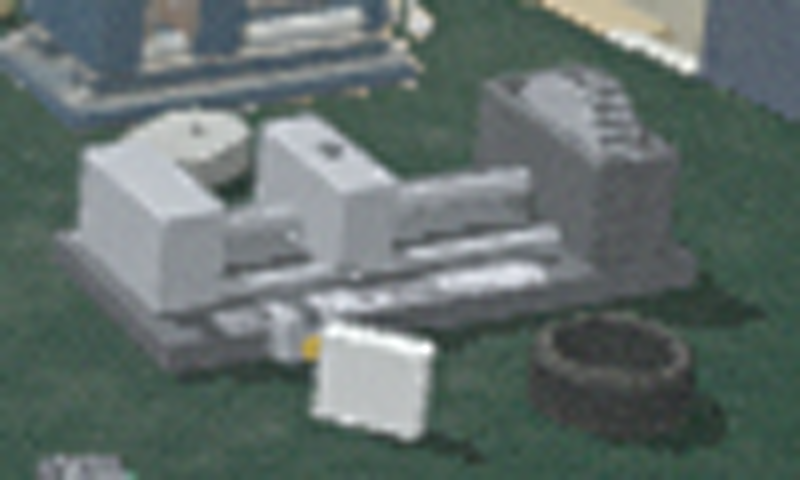

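```bash
cat > h.py <<'E'
import numpy as np, cv2
from scipy.spatial.transform import Rotation as R
from scipy.optimize import least_squares
def proj(c,P):
    A=R.from_euler('xyz',c["attitude"],degrees=True).as_matrix()
    q=(np.atleast_2d(P)-c["position"])@A
    return np.c_[c["cx"]+c["fx"]*q[:,0]/-q[:,2], c["cy"]-c["fy"]*q[:,1]/-q[:,2]]
def w(p,P):  # setter frame -> world
    P=np.atleast_2d(P).astype(float); a=np.radians(p[2]); c,s=np.cos(a),np.sin(a)
    return np.c_[p[0]+c*P[:,0]-s*P[:,1], p[1]+s*P[:,0]+c*P[:,1], P[:,2]]
def ray(c,u,v,z):
    A=R.from_euler('xyz',c["attitude"],degrees=True).as_matrix()
    d=A@np.array([(u-c["cx"])/c["fx"],-(v-c["cy"])/c["fy"],-1]); o=np.array(c["position"])
    return o+d*(z-o[2])/d[2]
E
python3 - <<'E'
from cell import *
from h import *
ct,cs=get_calibration("top"),get_calibration("scene")
T=np.array([(138,52),(202,68),(172,205),(110,190),(620,143),(540,130),(588,325),(505,310),(82,262),(583,365)])/7.5-.433+[290,170]
M=np.array([(30,98,48),(30,73,48),(-30,73,48),(-30,98,48),(38,-94,50),(38,-60,50),(-38,-94,50),(-38,-60,50),(-45,102,0),(-45,-102,12)])
M[8,2]=6
S=np.array([(85,150),(157,213),(222,213),(178,375),(675,153),(160,310)])/8-.4375+[290,165]
N=np.array([(30,98,48),(-30,98,48),(-30,73,48),(-45,102,0),(-38,-94,50),(-30,98,12)])
for nm,c,U,Q in (("top",ct,T,M),("scene",cs,S,N)):
    f=lambda p:(proj(c,w(p,Q))-U).ravel()
    r=least_squares(f,[600,150,-10],loss="soft_l1"); print(nm,r.x); print(f(r.x).reshape(-1,2).round(2))
f=lambda p:np.r_[(proj(ct,w(p,M))-T).ravel(),(proj(cs,w(p,N))-S).ravel()]
p=least_squares(f,[600,150,-10]).x; print("both",p)
# average pictures
for n in ("top","scene"):
    a=np.mean([snapshot(n).astype(float) for _ in range(8)],0); np.save(f"pics/{n}_avg.npy",a)
    cv2.imwrite(f"pics/{n}_avg.png",a[:,:,::-1])
    for q in ["pointer_tip","gauge_mark","wheel_top","mark_clip","gap_jaw"]: print(n,q,[(d["score"],d["at"]) for d in tip_of(n,q)])
E
```

```text
top [547.02677987 101.31778411 -13.22843764]
[[ 0.39  0.11]
 [ 0.11 -0.12]
 [-0.08  0.83]
 [-0.13  0.89]
 [ 0.55 -0.05]
 [-0.15 -0.93]
 [ 0.12  0.38]
 [-0.3  -0.31]
 [-0.25 -1.31]
 [-0.19  0.15]]
scene [548.72872596 100.84588792 -12.42866768]
[[-0.33 -0.32]
 [ 0.7   0.83]
 [ 1.12 -0.47]
 [-1.96 -0.29]
 [ 0.46 -0.78]
 [-0.62  1.05]]
both [547.09381619 101.21391759 -13.09166636]
top pointer_tip [(0.75, [204.8, 322.2]), (0.68, [238.2, 238.2]), (0.62, [220.9, 133.6])]
top gauge_mark [(0.41, [206.7, 317.7])]
top wheel_top [(0.89, [197.7, 172.3]), (0.72, [204.5, 366.8]), (0.64, [236.5, 264.3])]
top mark_clip []
top gap_jaw [(0.74, [206.9, 142.2]), (0.61, [198.0, 331.2]), (0.57, [225.4, 247.3])]
scene pointer_tip [(0.78, [273.9, 134.3]), (0.6, [244.1, 274.3]), (0.58, [197.6, 335.4])]
scene gauge_mark [(0.55, [197.9, 322.5])]
scene wheel_top [(0.88, [171.7, 362.9]), (0.68, [218.2, 178.4]), (0.63, [222.6, 303.3])]
scene mark_clip [(0.41, [200.5, 318.9])]
scene gap_jaw [(0.87, [272.5, 131.0]), (0.61, [199.1, 327.2]), (0.47, [238.4, 273.1])][ WARN:0@26.352] global loadsave.cpp:1063 imwrite_ Unsupported depth image for selected encoder is fallbacked to CV_8U.
```

Run:
```python
from cell import *
from h import *
p=[547.05,101.3,-13.15]
out=[]
for n in ("top","scene"):
    a=np.load(f"pics/{n}_avg.npy").clip(0,255).astype(np.uint8)[:,:,::-1].copy(); c=get_calibration(n)
    for z,x0,x1 in ((48,-35,35),(19,-75,-20)):
        # u: y from 110 to -110 -> 0..770 (3.5px/mm), v: x1..x0
        k=3.5
        q=np.array([(x1,110,z),(x1,-110,z),(x0,-110,z),(x0,110,z)])
        dst=np.float32([(0,0),(220*k,0),(220*k,(x1-x0)*k),(0,(x1-x0)*k)])
        H=cv2.getPerspectiveTransform(proj(c,w(p,q)).astype(np.float32),dst)
        o=cv2.warpPerspective(a,H,(int(220*k),int((x1-x0)*k)),flags=cv2.INTER_CUBIC)
        for y in range(-100,101,10):
            u=int((110-y)*k); cv2.line(o,(u,0),(u,6 if y%50 else 14),(0,255,255),1)
            if y%20==0: cv2.putText(o,str(y),(u-8,26),0,.35,(0,255,255),1)
        out.append(o)
cv2.imwrite("pics/rect_t.png",np.vstack(out[:2])); cv2.imwrite("pics/rect_s.png",np.vstack(out[2:]))
```

```text
(no output)
```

View pics/rect_t.png

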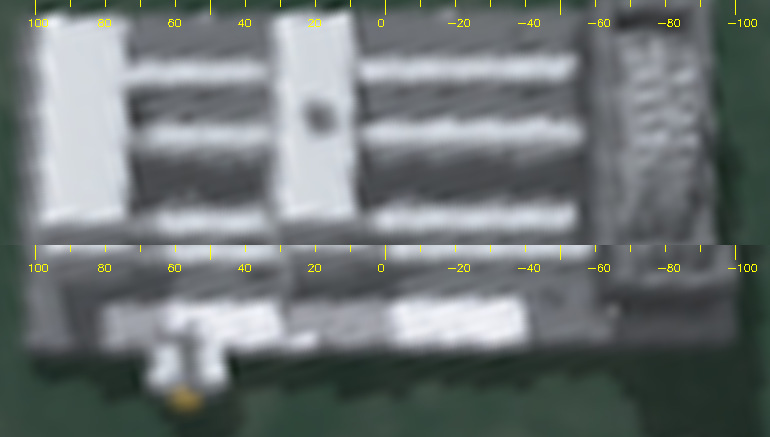

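View pics/rect_s.png

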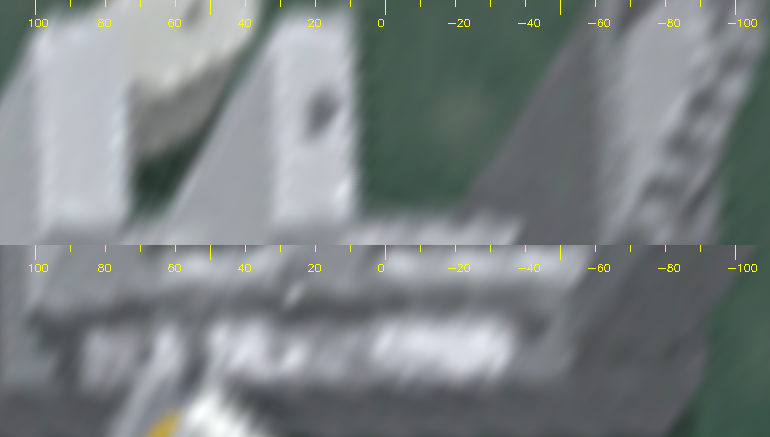

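```bash
cat > zoom.py <<'E'
from cell import *
from h import *
import sys
p=[547.05,101.3,-13.15]
def inv(P):
    a=np.radians(p[2]); c,s=np.cos(a),np.sin(a); d=np.array(P)[:2]-p[:2]; return c*d[0]+s*d[1],-s*d[0]+c*d[1]
def rect(n,tag,N=8):
    a=np.mean([snapshot(n).astype(float) for _ in range(N)],0).clip(0,255).astype(np.uint8)[:,:,::-1].copy(); c=get_calibration(n)
    k=8;z=19;x0,x1,y0,y1=-70,-20,0,80
    q=np.array([(x1,y1,z),(x1,y0,z),(x0,y0,z),(x0,y1,z)])
    dst=np.float32([(0,0),((y1-y0)*k,0),((y1-y0)*k,(x1-x0)*k),(0,(x1-x0)*k)])
    H=cv2.getPerspectiveTransform(proj(c,w(p,q)).astype(np.float32),dst)
    o=cv2.warpPerspective(a,H,(int((y1-y0)*k),int((x1-x0)*k)),flags=cv2.INTER_CUBIC)
    for y in range(y0,y1,5):
        u=int((y1-y)*k); cv2.line(o,(u,0),(u,8),(0,255,255),1); cv2.putText(o,str(y),(u-8,20),0,.4,(0,255,255),1)
    for x in range(x0,x1,10):
        v=int((x1-x)*k); cv2.putText(o,str(x),(0,v),0,.4,(0,255,255),1)
    cv2.imwrite(f"pics/{tag}.png",o)
def nets(n,N=5):
    c=get_calibration(n)
    for q,z in (("pointer_tip",18.5),("gauge_mark",19.5),("gap_jaw",0),("mark_clip",0)):
        L=[]
        for _ in range(N):
            snapshot(n)
            for d in tip_of(n,q):
                y=inv(ray(c,d["at"][1],d["at"][0],z))
                if abs(y[0])<70 and abs(y[1])<100: L.append(y)
        if L: print(n,q,np.round(np.median(L,0),1),np.round(np.std(L,0),1),len(L))
E
python3 - <<'E'
from zoom import *
for n in ("top","scene"): rect(n,"z_"+n); nets(n)
E
```

```text
top pointer_tip [-30.9  29. ] [ 7.7 10. ] 6
top gauge_mark [-43.2  53.3] [21.6 53.2] 6
top gap_jaw [-0.3 12.9] [10.2  7.1] 6
top mark_clip [-34.2  33.1] [0. 0.] 1
scene pointer_tip [-23.1  22.3] [4.4 8.2] 4
scene gauge_mark [-32.1  50.1] [26.9 12. ] 7
scene gap_jaw [ 2.  21.5] [3.5 9.2] 6
scene mark_clip [ 0.7 54. ] [ 3.6 18. ] 6
```

View pics/z_top.png

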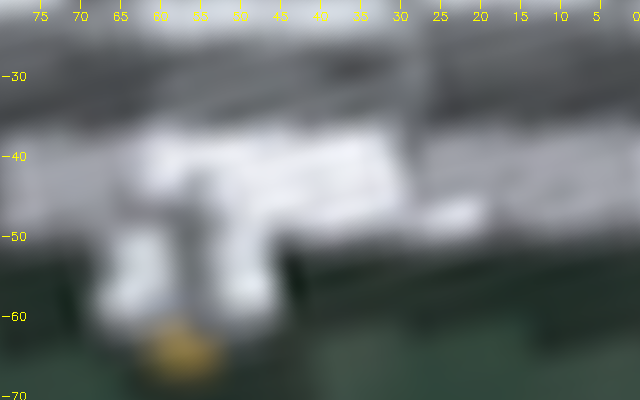

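View pics/z_scene.png

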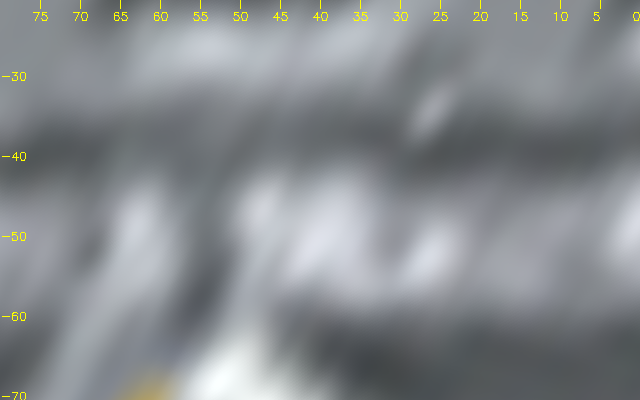

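```bash
cat > nav.py <<'E'
from cell import *
from h import *
p=[547.05,101.3,-13.15]
def st():
    s=sense(); return s,R.from_euler('xyz',s["tool_rot"],degrees=True).as_matrix()
def goal(xs,ztip,ys=-77,ext=14,mode=0):
    """tool delta (cm, rad) to put tip at setter (xs,ys), height ztip, tool x down, tool y along setter y(mode0)/x(mode1)"""
    s,A=st(); t=w(p,[(xs,ys,ztip+ext)])[0]
    best=None
    for sg in (1,-1):
        a=np.radians(p[2]); ex=np.array([np.cos(a),np.sin(a),0]); ey=np.array([-np.sin(a),np.cos(a),0])
        yy=sg*(ey if mode==0 else ex); xx=np.array([0,0,-1.]); B=np.c_[xx,yy,np.cross(xx,yy)]
        r=R.from_matrix(A.T@B).as_rotvec()
        if best is None or np.linalg.norm(r)<np.linalg.norm(best): best=r
    return (A.T@(t-s["ee_pos"])/10).round(2), best.round(3), np.round(t,1)
if __name__=="__main__":
    s,A=st(); print(A.round(2)); print(s["joints"].round(1))
    for m in (0,1): print(m,goal(-17,110,mode=m))
E
python3 nav.py
```

```text
[[-0.    0.42 -0.91]
 [-0.   -0.91 -0.42]
 [-1.    0.    0.  ]]
[-71.8   3.   92.4  -0.   84.6  -6.8]
0 (array([ 12.13, -43.58, -47.78]), array([ 0.665,  0.   , -0.   ]), array([513. ,  30.2, 124. ]))
1 (array([ 12.13, -43.58, -47.78]), array([-0.905,  0.   , -0.   ]), array([513. ,  30.2, 124. ]))
```

Request:
{"op": "carry_out", "data": {
  "motion": [
    {"delta_pos":[0,-4,-4.5],"dr":[0.08,0,0],"hand":0.5},
    {"delta_pos":[0,-8,-9],"dr":[0.16,0,0],"hand":1},
    {"delta_pos":[0,-12,-13.5],"dr":[0.24,0,0],"hand":1},
    {"delta_pos":[0,-16,-18],"dr":[0.32,0,0],"hand":1},
    {"delta_pos":[0,-20,-22.5],"dr":[0.4,0,0],"hand":1},
    {"delta_pos":[0,-24,-27],"dr":[0.48,0,0],"hand":1},
    {"delta_pos":[0,-28,-31.5],"dr":[0.56,0,0],"hand":1},
    {"delta_pos":[0,-32,-36],"dr":[0.665,0,0],"hand":1}
  ]
}}

```text
time_s: 7.6
ee_pos: [455.6, -122.7, 245.7]
tool_rot: [168.4, 89.9, -24.9]
contact_force: [0.6, -1.4, 0.1]
finger_gap: 0.1
```

```bash
python3 nav.py
```

```text
[[ 0.   -0.23 -0.97]
 [-0.   -0.97  0.23]
 [-1.    0.   -0.  ]]
[-24.1 -18.9 112.1  -0.   86.7  79.2]
0 (array([ 12.17, -16.2 ,  -2.04]), array([-0.003, -0.001, -0.   ]), array([513. ,  30.2, 124. ]))
1 (array([ 12.17, -16.2 ,  -2.04]), array([ 1.568e+00, -1.000e-03,  1.000e-03]), array([513. ,  30.2, 124. ]))
```

Request:
{"op": "carry_out", "data": {
  "motion": [
    {"delta_pos":[2,-4,-0.5],"dr":[0,0,0],"hand":1},
    {"delta_pos":[5,-8,-1],"dr":[0,0,0],"hand":1},
    {"delta_pos":[8,-12,-1.5],"dr":[0,0,0],"hand":1},
    {"delta_pos":[11,-16.2,-2.04],"dr":[0,0,0],"hand":1},
    {"delta_pos":[14,-16.2,-2.04],"dr":[0,0,0],"hand":1},
    {"delta_pos":[15.2,-16.2,-2.04],"dr":[0,0,0],"hand":1},
    {"delta_pos":[15.2,-16.2,-2.04],"dr":[0,0,0],"hand":1}
  ]
}}

```text
time_s: 8.48
ee_pos: [512.5, 29.9, 93.2]
tool_rot: [66.4, 90.0, -127.0]
contact_force: [-0.8, -0.7, -0.0]
finger_gap: 0.1
```

Run:
```python
from nav import *
print(goal(-17,66)); print(sense()["contact_force"])
for n in ("top","scene"):
    a=snapshot(n)[:,:,::-1]; r=a[150:250,280:400] if n=="top" else a[90:230,280:400]
    cv2.imwrite(f"pics/near_{n}.png",cv2.resize(r,None,fx=4,fy=4,interpolation=cv2.INTER_CUBIC))
a=cv2.imread("pics/near_top.png");b=cv2.imread("pics/near_scene.png")[:400]
cv2.imwrite("pics/near.png",np.vstack([a,b])[:800] if 0 else cv2.resize(np.hstack([a,b[:400]]),(800,333)))
```

```text
(array([ 1.32, -0.04, -0.04]), array([-0.004,  0.   , -0.001]), array([513. ,  30.2,  80. ]))
[-0.84258932 -0.70704188 -0.04778295]
```

View pics/near.png

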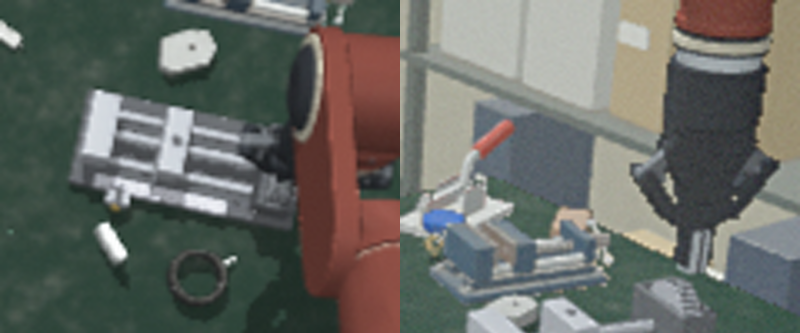

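The scene picture shows the shut fingertips right above the wheel, and the top picture still shows the pointer area. Next I'll descend gently.

Request:
{"op": "carry_out", "data": {
  "motion": [
    {"delta_pos":[0.6,0,0],"dr":[0,0,0],"hand":1},
    {"delta_pos":[1.1,0,0],"dr":[0,0,0],"hand":1},
    {"delta_pos":[1.3,0,0],"dr":[0,0,0],"hand":1},
    {"delta_pos":[1.4,0,0],"dr":[0,0,0],"hand":1},
    {"delta_pos":[1.5,0,0],"dr":[0,0,0],"hand":1},
    {"delta_pos":[1.5,0,0],"dr":[0,0,0],"hand":1}
  ]
}}

```text
time_s: 9.32
ee_pos: [513.9, 29.6, 80.0]
tool_rot: [-179.2, 89.8, -12.6]
contact_force: [0.5, -0.2, 0.1]
finger_gap: -0.1
```

Run:
```python
from nav import *
for i in range(4):
    snapshot("top"); s=sense(); print(s["ee_pos"].round(1),s["contact_force"].round(1))
print(goal(-17,63))
```

```text
[513.9  29.6  80.1] [-0.9  0.7 -0.1]
[514.   29.6  80.1] [ 0.1 -0.5  1. ]
[514.   29.6  80.2] [ 0.1 -0.9 -0. ]
[514.   29.6  80.2] [ 0.2 -0.5  0.9]
(array([ 0.32, -0.03,  0.11]), array([-0.004, -0.004,  0.   ]), array([513. ,  30.2,  77. ]))
```

Request:
{"op": "carry_out", "data": {
  "motion": [
    {"delta_pos":[0.15,0,0.1],"dr":[0,0,0],"hand":1},
    {"delta_pos":[0.3,0,0.1],"dr":[0,0,0],"hand":1},
    {"delta_pos":[0.3,0,0.1],"dr":[0,0,0],"hand":1}
  ]
}}

```text
time_s: 9.9
ee_pos: [513.1, 29.9, 77.2]
tool_rot: [-178.4, 89.8, -11.8]
contact_force: [-0.4, 0.3, 1.3]
finger_gap: -0.0
```

Run:
```python
from nav import *
L=[]
for i in range(6):
    snapshot("top"); s=sense(); L.append(np.r_[s["ee_pos"],s["contact_force"]])
print(np.mean(L,0).round(2))
print(goal(-17,63))
```

```text
[5.131e+02 2.985e+01 7.725e+01 1.000e-02 1.600e-01 9.900e-01]
(array([ 0.02, -0.03,  0.02]), array([-0.004, -0.004,  0.   ]), array([513. ,  30.2,  77. ]))
```

Request:
{"op": "carry_out", "data": {
  "motion": [
    {"delta_pos":[0.1,0,0],"dr":[0,0,0],"hand":1},
    {"delta_pos":[0.12,0,-0.4],"dr":[0,0,0],"hand":1},
    {"delta_pos":[0.1,0,-0.8],"dr":[0,0,0],"hand":1},
    {"delta_pos":[0.05,0,-1.2],"dr":[0,0,0],"hand":1},
    {"delta_pos":[0.0,0,-1.6],"dr":[0,0,0],"hand":1}
  ]
}}

```text
time_s: 10.82
ee_pos: [529.2, 26.1, 77.6]
tool_rot: [-174.1, 89.8, -7.5]
contact_force: [-1.7, 1.4, 3.9]
finger_gap: 0.2
```

Run:
```python
from nav import *
from zoom import rect
L=[]
rect("top","s1",4)
for i in range(4):
    snapshot("top"); s=sense(); L.append(np.r_[s["ee_pos"],s["contact_force"]])
print(np.mean(L,0).round(2))
print(goal(17,63))
```

```text
[5.2897e+02 2.6180e+01 7.7490e+01 3.8000e-01 1.3600e+00 3.9100e+00]
(array([ 0.06, -0.03, -1.76]), array([-0.004, -0.005,  0.   ]), array([546.1,  22.5,  77. ]))
```

View pics/s1.png

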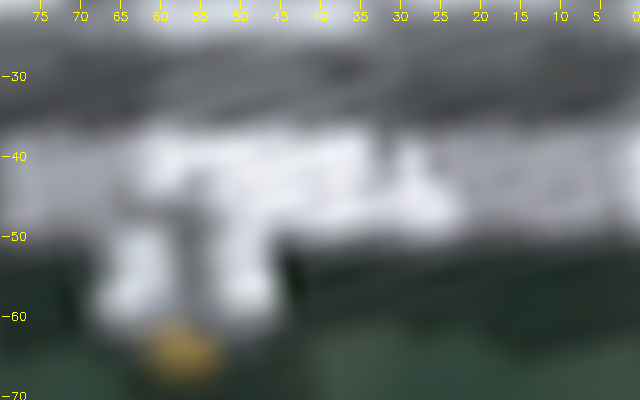

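Request:
{"op": "carry_out", "data": {
  "motion": [
    {"delta_pos":[0.08,0,-0.4],"dr":[0,0,0],"hand":1},
    {"delta_pos":[0.1,0,-0.8],"dr":[0,0,0],"hand":1},
    {"delta_pos":[0.12,0,-1.2],"dr":[0,0,0],"hand":1},
    {"delta_pos":[0.18,0,-1.6],"dr":[0,0,0],"hand":1}
  ]
}}

```text
time_s: 11.72
ee_pos: [545.0, 22.5, 75.9]
tool_rot: [-172.5, 89.7, -5.8]
contact_force: [0.3, 2.9, 3.9]
finger_gap: 0.0
```

Run:
```python
from nav import *
from zoom import rect
L=[]
rect("top","s2",4)
for i in range(4):
    snapshot("top"); s=sense(); L.append(np.r_[s["ee_pos"],s["contact_force"]])
print(np.mean(L,0).round(2))
print(goal(-17,75))
```

```text
[544.76  22.5   75.89   1.94   1.57   3.48]
(array([-1.33, -0.02,  3.26]), array([-0.004, -0.005,  0.001]), array([513. ,  30.2,  89. ]))
```

View pics/s2.png

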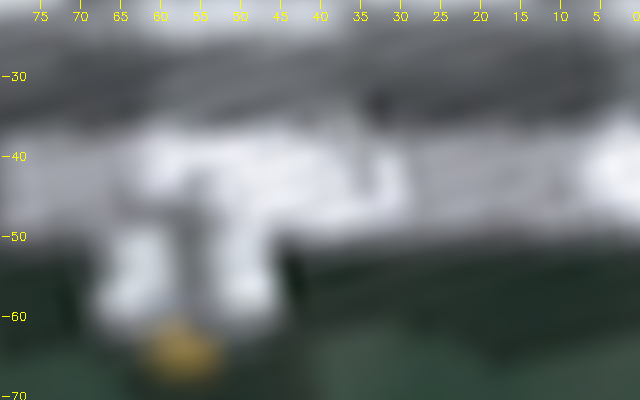

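Request:
{"op": "carry_out", "data": {
  "motion": [
    {"delta_pos":[-1.2,0,0],"dr":[0,0,0],"hand":1},
    {"delta_pos":[-1.5,0,1],"dr":[0,0,0],"hand":1},
    {"delta_pos":[-1.5,0,3.3],"dr":[0,0,0],"hand":1},
    {"delta_pos":[-1.2,0,3.4],"dr":[0,0,0],"hand":1},
    {"delta_pos":[-0.6,0,3.4],"dr":[0,0,0],"hand":1},
    {"delta_pos":[-0.1,0,3.4],"dr":[0,0,0],"hand":1},
    {"delta_pos":[0,0,3.4],"dr":[0,0,0],"hand":1}
  ]
}}

```text
time_s: 13.0
ee_pos: [512.0, 30.2, 75.7]
tool_rot: [-175.5, 89.7, -8.8]
contact_force: [-1.0, -0.3, 4.0]
finger_gap: -0.4
```

```bash
cat > chk.py <<'E'
from nav import *
from zoom import rect
import sys
L=[]
if len(sys.argv)>1: rect("top",sys.argv[1],4)
for i in range(4):
    snapshot("top"); s=sense(); L.append(np.r_[s["ee_pos"],s["contact_force"]])
print(s["time_s"],np.mean(L,0).round(2))
print(goal(-17,63)); print(goal(17,63))
E
python3 chk.py
```

```text
13.2 [ 5.1199e+02  3.0230e+01  7.5960e+01 -1.3900e+00 -4.3000e-01  3.3000e+00]
(array([-0.1 , -0.02, -0.1 ]), array([-0.004, -0.006,  0.   ]), array([513. ,  30.2,  77. ]))
(array([-0.08, -0.03, -3.5 ]), array([-0.004, -0.006,  0.   ]), array([546.1,  22.5,  77. ]))
```

Request:
{"op": "carry_out", "data": {
  "motion": [
    {"delta_pos":[0.1,0,0],"dr":[0,0,0],"hand":1},
    {"delta_pos":[0.1,0,-0.5],"dr":[0,0,0],"hand":1},
    {"delta_pos":[0.05,0,-1.0],"dr":[0,0,0],"hand":1},
    {"delta_pos":[0.02,0,-1.5],"dr":[0,0,0],"hand":1},
    {"delta_pos":[0.02,0,-2.0],"dr":[0,0,0],"hand":1},
    {"delta_pos":[0.05,0,-2.5],"dr":[0,0,0],"hand":1},
    {"delta_pos":[0.1,0,-3.0],"dr":[0,0,0],"hand":1},
    {"delta_pos":[0.2,0,-3.5],"dr":[0,0,0],"hand":1}
  ]
}}

```text
time_s: 14.2
ee_pos: [546.7, 22.1, 74.4]
tool_rot: [-174.8, 89.6, -8.2]
contact_force: [0.5, 0.2, 3.5]
finger_gap: -0.6
```

```bash
python3 chk.py s3
```

```text
14.6 [ 5.4629e+02  2.2110e+01  7.4340e+01  1.8500e+00 -4.4000e-01  2.9100e+00]
(array([-0.28, -0.02,  3.42]), array([-0.004, -0.006,  0.001]), array([513. ,  30.2,  77. ]))
(array([-0.26, -0.03,  0.02]), array([-0.004, -0.006,  0.001]), array([546.1,  22.5,  77. ]))
```

View pics/s3.png

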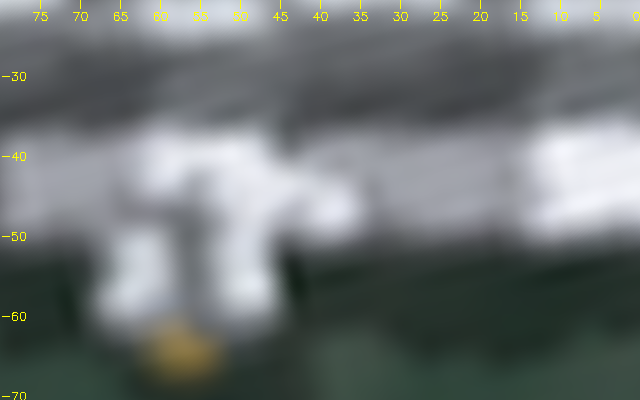

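Request:
{"op": "carry_out", "data": {
  "motion": [
    {"delta_pos":[-1.2,0,0],"dr":[0,0,0],"hand":1},
    {"delta_pos":[-1.6,0,1],"dr":[0,0,0],"hand":1},
    {"delta_pos":[-1.6,0,3.3],"dr":[0,0,0],"hand":1},
    {"delta_pos":[-1.3,0,3.5],"dr":[0,0,0],"hand":1},
    {"delta_pos":[-0.7,0,3.5],"dr":[0,0,0],"hand":1},
    {"delta_pos":[-0.2,0,3.5],"dr":[0,0,0],"hand":1},
    {"delta_pos":[-0.1,0,3.5],"dr":[0,0,0],"hand":1}
  ]
}}

```text
time_s: 15.48
ee_pos: [512.6, 30.1, 75.2]
tool_rot: [-176.0, 89.6, -9.3]
contact_force: [-1.3, 0.1, 3.3]
finger_gap: -0.2
```

```bash
cat > jaw.py <<'E'
from nav import *
def prof(a,c,z,x0,x1,y0=-40,y1=100,k=10):
    q=np.array([(x1,y1,z),(x1,y0,z),(x0,y0,z),(x0,y1,z)])
    W,Hh=(y1-y0)*k,(x1-x0)*k
    H=cv2.getPerspectiveTransform(proj(c,w(p,q)).astype(np.float32),np.float32([(0,0),(W,0),(W,Hh),(0,Hh)]))
    o=cv2.warpPerspective(a,H,(W,Hh),flags=cv2.INTER_LINEAR).astype(float).mean(2)
    return np.arange(W)/-k+y1-.5/k, o
def edges(a,c,rows):
    out=[]
    for x0,x1 in rows:
        y,o=prof(a,c,48,x0,x1); m=o.mean(0); m=np.convolve(np.pad(m,5,'edge'),np.ones(11)/11,'valid')
        th=150; s=m>th; cr=[round(float(y[i]),1) for i in range(1,len(s)) if s[i]!=s[i-1]]
        out.append(cr)
    return out
if __name__=="__main__":
    for n in ("top","scene"):
        c=get_calibration(n)
        rows=[(2,8),(-20,-10)]
        if n=="top": print("before",edges(np.load(f"pics/{n}_avg.npy").clip(0,255).astype(np.uint8),c,rows))
        a=np.mean([snapshot(n).astype(float) for _ in range(4)],0).astype(np.uint8)
        if n=="top": print("now",edges(a,c,rows))
    s=sense(); print(s["time_s"],s["ee_pos"],s["contact_force"])
E
python3 jaw.py
```

```text
before [[74.2, 32.0, 8.7], [99.9, 73.5, 31.9, 9.2]]
now [[74.2, 48.2, 25.7], [99.8, 73.5, 47.9, 25.0]]
15.875 [512.40385285  30.16747242  75.40923562] [-0.89608336 -0.54783023  3.98315519]
```

Request:
{"op": "carry_out", "data": {
  "motion": [
    {"delta_pos":[0.1,0,0],"dr":[0,0,0],"hand":1},
    {"delta_pos":[0.1,0,-0.5],"dr":[0,0,0],"hand":1},
    {"delta_pos":[0.08,0,-1.0],"dr":[0,0,0],"hand":1},
    {"delta_pos":[0.08,0,-1.5],"dr":[0,0,0],"hand":1},
    {"delta_pos":[0.08,0,-2.0],"dr":[0,0,0],"hand":1},
    {"delta_pos":[0.1,0,-2.5],"dr":[0,0,0],"hand":1},
    {"delta_pos":[0.15,0,-3.0],"dr":[0,0,0],"hand":1},
    {"delta_pos":[0.2,0,-3.0],"dr":[0,0,0],"hand":1}
  ]
}}

```text
time_s: 16.88
ee_pos: [543.7, 23.1, 75.0]
tool_rot: [-171.8, 89.4, -5.2]
contact_force: [1.0, -0.3, 5.5]
finger_gap: 0.2
```

```bash
python3 jaw.py; python3 chk.py s4
```

```text
before [[74.2, 32.0, 8.7], [99.9, 73.5, 31.9, 9.2]]
now [[74.2, 55.8, 33.0], [99.8, 73.5, 55.4, 32.8]]
17.275 [543.56390161  23.17522464  75.06948676] [2.12904961 0.57776967 6.51596983]
17.675 [5.4357e+02 2.3160e+01 7.5070e+01 1.5300e+00 2.8000e-01 5.8500e+00]
(array([-0.23,  0.02,  3.14]), array([-0.004, -0.012,  0.002]), array([513. ,  30.2,  77. ]))
(array([-0.19,  0.01, -0.26]), array([-0.004, -0.012,  0.002]), array([546.1,  22.5,  77. ]))
```

View pics/s4.png

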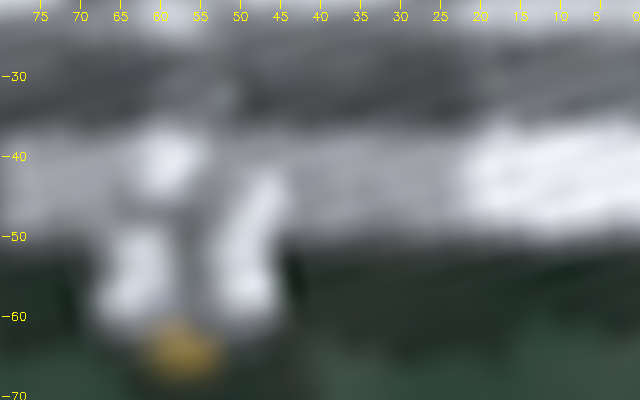

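Run:
```python
from jaw import *
c=get_calibration("top"); a0=np.load("pics/top_avg.npy").clip(0,255).astype(np.uint8)
a1=np.mean([snapshot("top").astype(float) for _ in range(8)],0).astype(np.uint8); np.save("pics/a1.npy",a1)
def show(a,z,x0,x1,ya,yb,t):
    y,o=prof(a,c,z,x0,x1); m=o.mean(0); s=(y<=yb)&(y>=ya); print(t); print([(float(round(u)),int(v)) for u,v in list(zip(y[s],m[s]))[::10]])
for xr in ((-37,-34),(-40,-37),(-43,-40),(-46,-43)):
    show(a0,18.5,*xr,20,36,f"init pointer {xr}"); show(a1,18.5,*xr,43,66,f"now {xr}")
for xr in ((-49,-46),(-53,-49),(-57,-53)): show(a0,19.5,*xr,45,68,f"clip {xr}")
s=sense();print(s["time_s"])
```

```text
init pointer (-37, -34)
[(36.0, 155), (35.0, 159), (34.0, 158), (33.0, 158), (32.0, 152), (31.0, 142), (30.0, 130), (29.0, 118), (28.0, 112), (27.0, 105), (26.0, 102), (25.0, 99), (24.0, 99), (23.0, 101), (22.0, 104), (21.0, 107)]
now (-37, -34)
[(66.0, 98), (65.0, 102), (64.0, 108), (63.0, 117), (62.0, 128), (61.0, 142), (60.0, 153), (59.0, 153), (58.0, 152), (57.0, 149), (56.0, 145), (55.0, 138), (54.0, 131), (53.0, 124), (52.0, 118), (51.0, 111), (50.0, 106), (49.0, 103), (48.0, 101), (47.0, 104), (46.0, 106), (45.0, 107), (44.0, 105)]
init pointer (-40, -37)
[(36.0, 226), (35.0, 225), (34.0, 217), (33.0, 209), (32.0, 201), (31.0, 181), (30.0, 158), (29.0, 136), (28.0, 135), (27.0, 139), (26.0, 143), (25.0, 146), (24.0, 148), (23.0, 150), (22.0, 150), (21.0, 149)]
now (-40, -37)
[(66.0, 148), (65.0, 154), (64.0, 163), (63.0, 172), (62.0, 183), (61.0, 194), (60.0, 207), (59.0, 210), (58.0, 206), (57.0, 202), (56.0, 193), (55.0, 179), (54.0, 164), (53.0, 152), (52.0, 147), (51.0, 143), (50.0, 142), (49.0, 143), (48.0, 144), (47.0, 144), (46.0, 144), (45.0, 145), (44.0, 145)]
init po
[... 1343 characters left out ...]
.0, 208), (49.0, 217), (48.0, 218), (47.0, 211), (46.0, 202)]
clip (-53, -49)
[(68.0, 114), (67.0, 133), (66.0, 152), (65.0, 167), (64.0, 183), (63.0, 196), (62.0, 191), (61.0, 185), (60.0, 177), (59.0, 157), (58.0, 136), (57.0, 118), (56.0, 125), (55.0, 135), (54.0, 147), (53.0, 166), (52.0, 186), (51.0, 205), (50.0, 208), (49.0, 205), (48.0, 201), (47.0, 177), (46.0, 146)]
clip (-57, -53)
[(68.0, 100), (67.0, 128), (66.0, 155), (65.0, 180), (64.0, 192), (63.0, 202), (62.0, 204), (61.0, 193), (60.0, 181), (59.0, 166), (58.0, 147), (57.0, 128), (56.0, 119), (55.0, 131), (54.0, 145), (53.0, 160), (52.0, 179), (51.0, 198), (50.0, 213), (49.0, 206), (48.0, 198), (47.0, 185), (46.0, 142)]
18.075
```

Request:
{"op": "carry_out", "data": {
  "motion": [
    {"delta_pos":[-1.2,0,0],"dr":[0,0,0],"hand":1},
    {"delta_pos":[-1.5,0,1],"dr":[0,0,0],"hand":1},
    {"delta_pos":[-1.5,0,2.2],"dr":[0,0,0],"hand":1},
    {"delta_pos":[-1.2,0,2.2],"dr":[0,0,0],"hand":1},
    {"delta_pos":[-0.7,0,2.2],"dr":[0,0,0],"hand":1},
    {"delta_pos":[-0.2,0,2.2],"dr":[0,0,0],"hand":1},
    {"delta_pos":[0,0,2.2],"dr":[0,0,0],"hand":1}
  ]
}}

```text
time_s: 18.95
ee_pos: [522.9, 28.1, 75.4]
tool_rot: [-172.8, 89.3, -6.2]
contact_force: [-2.2, -0.1, 7.4]
finger_gap: -0.1
```

```bash
python3 jaw.py; python3 chk.py
```

```text
before [[74.2, 32.0, 8.7], [99.9, 73.5, 31.9, 9.2]]
now [[74.2, 55.9, 33.0], [99.8, 73.7, 55.5, 33.0]]
19.35 [523.31276052  28.02488873  76.07514297] [-1.83514807  0.18871985  6.53071632]
19.55 [ 5.2327e+02  2.8030e+01  7.6040e+01 -1.8700e+00 -3.0000e-02  6.4300e+00]
(array([-0.11,  0.03,  1.05]), array([-0.004, -0.013,  0.002]), array([513. ,  30.2,  77. ]))
(array([-0.06,  0.02, -2.35]), array([-0.004, -0.013,  0.002]), array([546.1,  22.5,  77. ]))
```

Request:
{"op": "carry_out", "data": {
  "motion": [
    {"delta_pos":[0.05,0,-0.3],"dr":[0,0,0],"hand":1},
    {"delta_pos":[0.05,0,-0.6],"dr":[0,0,0],"hand":1},
    {"delta_pos":[0.05,0,-0.9],"dr":[0,0,0],"hand":1},
    {"delta_pos":[0.05,0,-1.2],"dr":[0,0,0],"hand":1},
    {"delta_pos":[0.05,0,-1.5],"dr":[0,0,0],"hand":1},
    {"delta_pos":[0.05,0,-1.5],"dr":[0,0,0],"hand":1}
  ]
}}

```text
time_s: 20.3
ee_pos: [538.8, 24.4, 76.4]
tool_rot: [-172.6, 89.1, -6.0]
contact_force: [1.1, -0.3, 4.1]
finger_gap: -0.1
```

```bash
python3 jaw.py; python3 chk.py s5
```

```text
before [[74.2, 32.0, 8.7], [99.9, 73.5, 31.9, 9.2]]
now [[74.2, 60.0, 37.4], [99.8, 73.7, 59.7, 37.1]]
20.7 [538.39782282  24.54608532  76.17957925] [1.52512202 0.20994041 5.02393021]
21.1 [5.3841e+02 2.4520e+01 7.6190e+01 1.4000e+00 3.2000e-01 5.3300e+00]
(array([-0.12,  0.04,  2.6 ]), array([-0.004, -0.015,  0.002]), array([513. ,  30.2,  77. ]))
(array([-0.07,  0.02, -0.8 ]), array([-0.004, -0.015,  0.002]), array([546.1,  22.5,  77. ]))
```

View pics/s5.png

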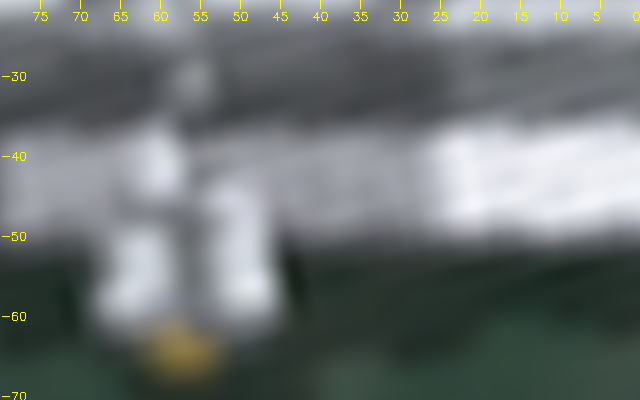

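Request:
{"op": "carry_out", "data": {
  "motion": [
    {"delta_pos":[-1,0,0],"dr":[0,0,0],"hand":1},
    {"delta_pos":[-3,0,0],"dr":[0,0,0],"hand":1},
    {"delta_pos":[-7,0,0],"dr":[0,0,0],"hand":1},
    {"delta_pos":[-12,1,0],"dr":[0,0,0],"hand":1},
    {"delta_pos":[-15,6,2],"dr":[0,0,0],"hand":1},
    {"delta_pos":[-15,11,4],"dr":[0,0,0],"hand":1},
    {"delta_pos":[-15,16,5],"dr":[0,0,0],"hand":1},
    {"delta_pos":[-15,16,5],"dr":[0,0,0],"hand":1}
  ]
}}

```text
time_s: 22.1
ee_pos: [448.6, -121.3, 224.5]
tool_rot: [-173.4, 89.2, -7.1]
contact_force: [0.7, 0.2, 1.0]
finger_gap: -0.2
```

```bash
python3 jaw.py
python3 - <<'E'
from zoom import *
rect("top","f_t"); rect("scene","f_s")
for n in("top","scene"): nets(n,3)
c=get_calibration("top"); a=snapshot("top")[:,:,::-1]; b=snapshot("scene")[:,:,::-1]
cv2.imwrite("pics/fin.png",np.hstack([cv2.resize(a[160:250,285:385],(400,360),interpolation=2),cv2.resize(b[160:250,285:385],(400,360),interpolation=2)]))
i=cv2.imread("pics/f_t.png");j=cv2.imread("pics/f_s.png");cv2.imwrite("pics/f.png",np.vstack([i[:300],j[:300]]))
print(sense()["time_s"],sense()["ee_pos"])
E
```

```text
before [[74.2, 32.0, 8.7], [99.9, 73.5, 31.9, 9.2]]
now [[74.2, 59.7, 36.9], [99.8, 73.5, 59.4, 36.9]]
22.5 [ 450.74487495 -118.46341624  224.95454912] [-0.37612757  0.45964504 -0.31792881]
top pointer_tip [-33.3  59.7] [0.4 3.4] 3
top gauge_mark [-45.5  54.9] [1.2 3.8] 3
top gap_jaw [ 1.  37.8] [5.1 2.2] 3
top mark_clip [-4.4  7.1] [0. 0.] 1
scene pointer_tip [-35.5  54.4] [7.8 6.4] 4
scene gauge_mark [-33.1  59.4] [4.2 4.3] 4
scene gap_jaw [ 8.4 39.3] [5.5 7.7] 4
scene mark_clip [ 1.5 53.2] [6.1 2.5] 3
25.8 [ 450.47395249 -119.29501331  225.12497904]
```

View pics/f.png

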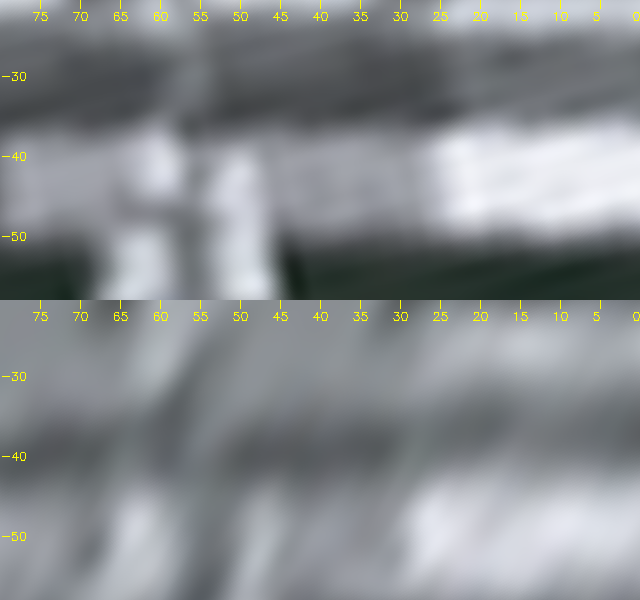

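View pics/fin.png

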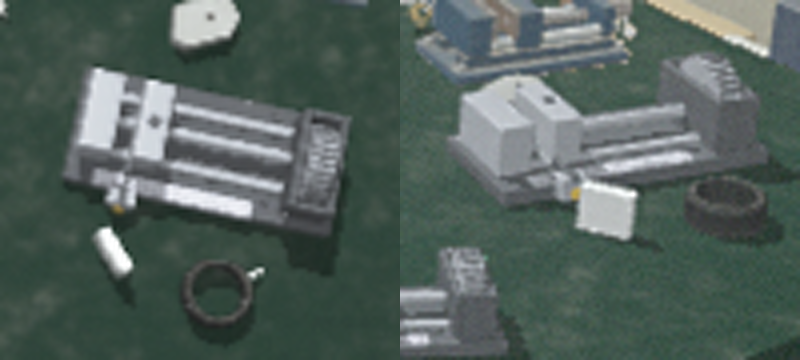

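The pointer's dark strip runs straight into the tongue at y ≈ 56 in the top view. The scene view also fits, and the loose parts look unmoved.

```bash
python3 -c "
from cell import *
print(sense()['qvel'].round(2)); print(sign_off())"
```

```text
[ 0.   -0.01 -0.03  0.05 -0.12 -0.16]
the job is handed in; nothing more can be done
None
```

I rolled the wheel of the middle-sized setter with the shut fingertips, in three full strokes and a short one, pressing with about 4–7 N. Then I lifted the hand clear, at about 22 s of the 67 s allowed, and handed the job in.

- **Pointer position:** by the jaw's edges in the top picture, the jaw moved about 27.7 mm. That puts the pointer at y ≈ 56.2 mm in the setter's frame, with the tongue at about 56.2 mm (my estimate is good to roughly 1–1.5 mm). The rectified top picture shows the pointer running straight into the tongue, and the blurrier scene picture fits this.
- **Loose parts:** in the final pictures the block, ring and plate look unmoved. I judged this by eye and did not measure it. The arm was at rest and touching nothing when I handed in.
- **A check that disagreed:** the trained networks' point estimates were too scattered to confirm 3 mm. They put the pointer at 59.7 mm and the mark at 54.9 mm in the top picture, and 54.4 mm and 59.4 mm in the scene picture. I relied on the jaw edges and the tongue instead.

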